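# Portion wooden moth balls into a carton through the fill stand

## Task

Portion moth balls for the carton: with the scoop take at least three of the four wooden balls out of the blue bin, tip them into the steel hopper of the fill stand while its lever is up and its doors are shut, spilling none on the bench, then put the scoop back down in the bin and let go of it. Then press the red lever down with the fingers, past its first two clicks into the third notch, so that the doors open fully and the balls drop into the carton, and finish while still holding the lever down there against its spring. Leave the other things on the bench where they are.

Things in the scene. Friction and masses are not known exactly. Their poses are not given: they have to be found in the camera images.
- bin_floor (a point): Blue shelf bin, fixed: middle of its inner length and width, on its floor, 4 mm above the bench. x runs from its low front to its tall back, y across, z up. Inside x -142 to 142 mm, 104 mm wide; from x = 92 mm on the floor slopes up at 45 degrees to the back wall. Front wall and front 140 mm of the side walls rise 32 mm above this point, the rest 80 mm. Walls 6 mm thick.
- scoop_grip (a point): Centre of the black handle of the aluminium scoop: 92 mm long (x), 18 mm wide (y), 24 mm high (z). x points from handle to pan, z up. The scoop starts flat in the front of the bin, pan towards its back, handle sticking out over the low front wall. 110 to 175 g; it balances about 70 mm ahead of this point.
- scoop_pan (a point): Centre of the scoop pan's inner floor, axes as the handle's: 98 mm ahead of (x) and 55.5 mm below (z) the handle's centre. Pan flat, 85 mm long (x -42.5 to 42.5), outside 92 mm wide at its open front (+x), 77 mm at the rear, floor 2.5 mm thick; side walls 22 mm high at the front, 42 mm at the rear, back wall 42 mm. It stands on its flat underside by itself.
- ball0_center (a point): Centre of one of four equal wooden balls, 30 mm across, 10 g, smoothly varnished, lying in the rear half of the bin; they roll on slopes over about 8 degrees.
- ball1_center (a point): Centre of one of four equal wooden balls, 30 mm across, 10 g, smoothly varnished, lying in the rear half of the bin; they roll on slopes over about 8 degrees.
- ball2_center (a point): Centre of one of four equal wooden balls, 30 mm across, 10 g, smoothly varnished, lying in the rear half of the bin; they roll on slopes over about 8 degrees.
- ball3_center (a point): Centre of one of four equal wooden balls, 30 mm across, 10 g, smoothly varnished, lying in the rear half of the bin; they roll on slopes over about 8 degrees.
- hopper_mouth (a point): Centre of the open square mouth of the steel hopper on the fixed fill stand, 217 mm above the bench, the stand's highest part. x points from the stand's front to its back, y to the left seen from the front. Mouth 164 mm square inside, narrowing to 84 mm at the doors. Legs at x and y = +/-98 mm; a readout box (x -133 to -107, y 61 to 135 mm) reaches 203 mm above the bench.
- hopper_doors (a point): Top side of the two shut doors at the hopper's bottom, 75 mm straight below the mouth's centre; axes as the mouth's. They open downwards together as the lever goes down; only near the third click is the gap wide enough for a ball.
- lever_grip (a point): Centre of the red round grip bar (24 mm thick, 70 mm long along the stand's y) on the lever, in front of the hopper, right seen from the front, free above. It moves on an arc of 110 mm radius about a level pivot at x = -50, y = -114.5 mm from the mouth's centre (its axes), 150 mm above the bench: from 20 degrees above the pivot's level (188 mm above the bench) down to 29 below it (97 mm).
- dump_lever (a joint): Angle (rad) of the lever: 0 up, doors shut; grows as the grip is pressed down. Notches at about 0.26, 0.52 and 0.78, each behind a ridge that clicks; stop at 0.86. Resistance at the grip 4 to 9 N, rising before each click and dropping after it; the spring lifts it back from anywhere when let go.
- carton_in (a point): Open cardboard carton standing on the stand's base under the doors: centre of its inner floor. Inside 156 mm (x) by 152 mm (y), 68 mm deep; axes nearly the stand's.
- tape_brown: Bystander: a roll of brown parcel tape lying flat, 104 mm across, 48 mm high, origin at the centre of its underside
- tape_clear: Bystander: a roll of amber-clear tape lying flat, 100 mm across, 48 mm high, origin at the centre of its underside
- knife: Bystander: a yellow utility knife, 160 mm long, lying flat; origin under the middle of its handle
- mug: Bystander: a white mug, 80 mm across, 92 mm high; origin at the centre of its underside
- small_box: Bystander: a small closed cardboard box, 110 x 80 x 70 mm; origin at the centre of its underside
Not all that is in view belongs to the job. Several things look just like the part that bears scoop_grip: the one meant starts farthest to the robot's left.

How it is judged:
By the outcome, as a careful person would: the job done as asked, in the order asked, and still so for the second after the job is handed in, while the arm keeps its last pose, push and grip.
It also fails if it takes over 61 s, if anything falls off the work surface, if the arm or the gripper's body presses on something with over 40 N, if the wrist force passes 120 N, or if a joint passes its speed limit or range.

## Robot

A 6-joint arm with a two-finger parallel gripper is mounted at the origin on the work surface. World frame = base frame: x ahead of the robot, y to its left, z up, the work surface at z = 0. Lengths are in m, angles in rad, forces in N, time in s.
With the tool pointing down it reaches from about 0.325 to 0.875 m from the base axis. Payload 4.4 kg.
Tool frame: the origin (TCP) lies on the mounting face of the last link; the fingertips stand 173 mm ahead of it and the grasp point (between the pads) lies 155 mm ahead of it (ctrl.nose_length is the distance from the TCP to the fingertips, in m); z points along the fingers, y is the line along which they close (so a half turn about z gives the same grasp; the last joint's range is limited). The gripper opens to 85 mm and grips with 20 to 120 N. Pads are 22 mm wide; open, the fingers measure 114 mm over their backs; the gripper's body (76 mm by 85 mm) begins 54 mm behind the grasp point. The pads swing forward as they close: fully open they stand 13 mm farther back than shut.
Start: joints at [-1.5, 0.207, 1.542, -0, 1.393, -0.15], TCP at [0.126, -0.561, 0.405] pointing down, gripper open.
Joint ranges: [-2.73, 2.73], [-0.86, 2.22], [0.23, 2.46], [-1.11, 4.25], [0.08, 2.63], [-2.82, 2.82]. Speed limits (rad/s): [2.79, 2.79, 3.14, 3.14, 3.14, 3.14].

## Interface

Orientations are given as a unit quaternion [w, x, y, z].
In Python, from cell import ctrl, set_gripper, vision gives the robot as it stands. Calls block until the motion is done:
- ctrl.move_ptp(position, orientation): joint-space move of the TCP to a pose.
- ctrl.servo_line(position, ori=None, max_speed=0.15, f_stop=None): straight line of the TCP; ori=None keeps the orientation; max_speed is the mean speed in m/s. With f_stop (N) it stops when the force on the tool has changed by that much, and returns True; else False.
- ctrl.move_j(angles): joint-space move.
- set_gripper(opening, grasp_force=None): opening from 0.0 (shut) to 1.0 (fully open); grasp_force is the grip in N (None keeps the last); returns when the fingers have stopped.
- ctrl.hold(seconds).
- ctrl.solve_ik(position, orientation): joint angles nearest the present ones, or None.
- vision.grab_frame(name): name is "side" or "top"; returns the picture (480x640x3 uint8, red, green, blue); there is no depth.
- vision.calibration(name): a dict with "fx", "fy", "cx", "cy" (pixels), "position" and "rotation" of the camera in the world. Camera axes: x right, y up, looking along -z (the intrinsics and any distortion apply to the point x, -y, -z); pixel columns grow to the right and rows downward; lengths in m; the calibration is good to about 2 mm. A picture is of the moment at which its call begins. calibration takes no time and is no camera call.
A pose or a line that the arm cannot do raises ctrl.IKError and nothing moves.
- ctrl.hand_in(): hands the job in; it is judged then, once.
Readings, each from a call of its own:
- ctrl.read_time(): time.
- ctrl.read_joint_positions(): joint angles.
- ctrl.read_qd(): joint speeds.
- ctrl.read_effort(): joint torques, N m.
- ctrl.read_ee_pos(): TCP position.
- ctrl.read_orientation(): TCP orientation.
- ctrl.read_contact_force(): force on the tool from outside, world axes, zero at the start.
- ctrl.read_ft_torque(): the same for the moment, N m.
- ctrl.read_grip_width(): opening from 0.0 (shut) to 1.0 (fully open).
- ctrl.read_grasp_force(): force on a finger pad.
Only numpy, scipy, OpenCV 4.12 (cv2) and the standard library are available. Lean on these libraries where they do the work, as an engineer would, in place of code of your own. Each camera call takes 0.05 s, during which the arm holds its last target. There are 200 camera calls.

## Working session

There is one attempt and no reset: what is moved stays moved. The work goes in short steps, each a Python script; the robot and the scene stay as the last script left them, time stands still between calls to the robot, and variables do not carry over. Pictures are saved under pics/ and viewed, at most 11 in all, crops included, and the job is handed in when it is done.

```bash
ls; mkdir -p pics
python3 - <<'E'
from cell import ctrl, vision
import cv2, numpy as np
for n in("side","top"):
    f=vision.grab_frame(n); cv2.imwrite(f"pics/{n}0.png",f[:,:,::-1]); np.save(n+"0.npy",f)
    print(n,vision.calibration(n))
print(ctrl.read_time(), ctrl.read_ee_pos(), ctrl.read_orientation())
E
```

```text
pics
side {'fx': 616.7455770064529, 'fy': 616.7455770064529, 'cx': 306.00915643662773, 'cy': 238.26206536407653, 'position': array([ 0.33106445, -1.22294358,  1.20008978]), 'rotation': array([ 0.90876177,  0.40814374, -0.0264091 , -0.08290533])}
top {'fx': 592.9428823382389, 'fy': 592.9428823382389, 'cx': 325.19338033773704, 'cy': 238.63649697975683, 'position': array([ 0.26887739, -0.06101835,  1.38075197]), 'rotation': array([ 0.7051155 ,  0.0585158 , -0.07885015, -0.70226112])}
0.1 [ 0.12588818 -0.56071701  0.40363379] [-1.04480963e-03  9.93911957e-01  1.10172265e-01  3.88938533e-05]
```

View pics/top0.png

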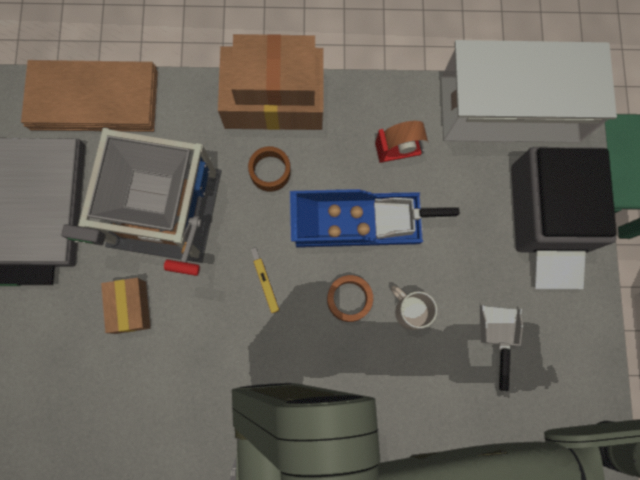

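View pics/side0.png

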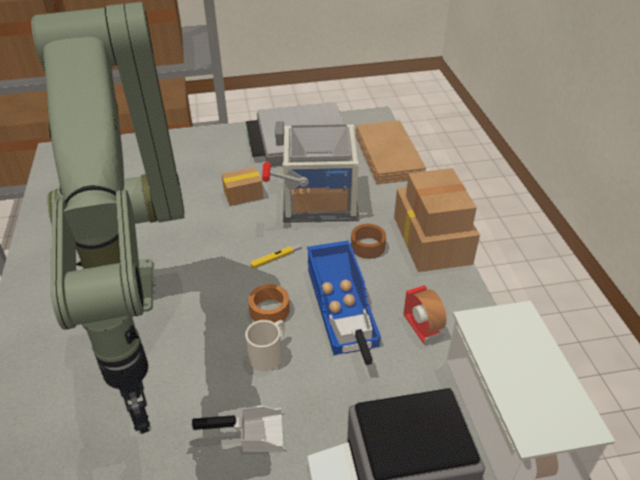

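The top view shows the bin at (360,217) with its tall back to the left. Our scoop lies in it, handle at (437,212), with the balls near (345,220). The decoy scoop is at (505,345). The hopper mouth is at (145,185) and the red lever at (182,267). The side view agrees: the arm is clear of all of these.

```bash
cat > h.py <<'E'
import numpy as np, cv2
from cell import ctrl, set_gripper, vision
from scipy.spatial.transform import Rotation as R
C={n:vision.calibration(n) for n in("side","top")}
def q2R(q): return R.from_quat([q[1],q[2],q[3],q[0]])
def ray(n,u,v):
    c=C[n]; d=np.array([(u-c["cx"])/c["fx"],-(v-c["cy"])/c["fy"],-1.]); return c["position"],q2R(c["rotation"]).apply(d)
def onz(n,u,v,z):
    p,d=ray(n,u,v); return p+d*(z-p[2])/d[2]
def two(a,b):
    p,d=ray("top",*a); q,e=ray("side",*b); d/=np.linalg.norm(d); e/=np.linalg.norm(e)
    s=np.linalg.lstsq(np.c_[d,-e],q-p,rcond=None)[0]; A=p+d*s[0];B=q+e*s[1]; return (A+B)/2,np.linalg.norm(A-B)
def proj(n,P):
    c=C[n]; x=q2R(c["rotation"]).inv().apply(np.array(P)-c["position"]); return c["cx"]-c["fx"]*x[0]/x[2], c["cy"]+c["fy"]*x[1]/x[2]
def blobs(img,lo,hi,mn=30,roi=None):
    m=cv2.inRange(cv2.cvtColor(img,cv2.COLOR_RGB2HSV),np.array(lo),np.array(hi))
    if roi: k=np.zeros_like(m); x0,x1,y0,y1=roi; k[y0:y1,x0:x1]=m[y0:y1,x0:x1]; m=k
    cs,_=cv2.findContours(m,cv2.RETR_EXTERNAL,cv2.CHAIN_APPROX_NONE)
    return [c for c in sorted(cs,key=cv2.contourArea,reverse=True) if cv2.contourArea(c)>=mn]
def cen(c): M=cv2.moments(c); return np.array([M["m10"],M["m01"]])/M["m00"]
E
python3 - <<'E'
from h import *
np.set_printoptions(precision=4,suppress=True)
T=np.load("top0.npy");S=np.load("side0.npy")
for n,I,roi in(("top",T,(310,380,195,245)),("side",S,(315,365,275,320))):
    print("balls",n)
    for c in blobs(I,(5,70,90),(22,200,255),15,roi): print(cen(c),cv2.contourArea(c),onz(n,*cen(c),.019))
for n,I,roi in(("top",T,(280,440,180,255)),("side",S,(295,390,235,360))):
    c=np.vstack(blobs(I,(105,120,40),(125,255,255),30,roi)); r=cv2.minAreaRect(c); print("bin",n,r,cv2.boxPoints(r).tolist())
for n,I,roi in(("top",T,(415,470,200,225)),("side",S,(350,375,325,370))):
    for c in blobs(I,(0,0,0),(180,255,50),20,roi): r=cv2.minAreaRect(c);print("handle",n,r,cen(c),onz(n,*cen(c),.074 if n=="top" else .066),cv2.contourArea(c))
a=[]
for n,I,roi in(("top",T,(155,210,255,280)),("side",S,(255,280,155,190))):
    for c in blobs(I,(0,150,80),(8,255,255),20,roi)+blobs(I,(172,150,80),(180,255,255),20,roi): r=cv2.minAreaRect(c);print("lever",n,r,cen(c),onz(n,*cen(c),.192));a.append(cen(c))
v=np.hstack([cv2.resize(T[115:285,60:220],None,fx=2.5,fy=2.5,interpolation=2),cv2.resize(T[180:265,285:420],None,fx=2.9,fy=5,interpolation=2)])
cv2.imwrite("pics/z1.png",cv2.resize(T[115:285,55:225],None,fx=3.5,fy=3.5,interpolation=2)[:,:,::-1])
cv2.imwrite("pics/z2.png",cv2.resize(T[180:260,280:470],None,fx=4.2,fy=4.2,interpolation=2)[:,:,::-1])
E
```

```text
balls top
[363.0549 228.7114] 82.0 [ 0.5618 -0.1893  0.019 ]
[333.9766 210.189 ] 78.5 [ 0.6061 -0.1209  0.019 ]
[356.2397 211.6688] 76.5 [ 0.603  -0.1736  0.019 ]
[334.0946 230.759 ] 74.0 [ 0.5564 -0.1211  0.019 ]
balls side
[334.4058 306.4058] 69.0 [ 0.5625 -0.1861  0.019 ]
[348.7202 299.5304] 68.5 [ 0.6037 -0.1699  0.019 ]
[345.3788 285.    ] 66.0 [ 0.6067 -0.1175  0.019 ]
[326.8827 287.5787] 62.5 [ 0.5567 -0.1174  0.019 ]
bin top ((355.5153503417969, 217.14251708984375), (55.24624252319336, 129.93936157226562), 88.63607025146484) [[289.9065856933594, 191.0736846923828], [419.8091125488281, 187.9807586669922], [421.1241149902344, 243.2113494873047], [291.2215881347656, 246.3042755126953]]
bin side ((342.193603515625, 296.5908203125), (114.52312469482422, 49.32484436035156), 73.49563598632812) [[302.2799987792969, 248.69485473632812], [349.5725402832031, 234.68222045898438], [382.1072082519531, 344.4867858886719], [334.8146667480469, 358.4994201660156]]
handle top ((438.9927673339844, 211.8412322998047), (7.855525970458984, 38.142433166503906), 87.39744567871094) [438.9554 211.885 ] [ 0.5905 -0.3581  0.074 ] 258.0
handle side ((363.25, 346.7500305175781), (34.46882247924805, 6.957010269165039), 71.56504821777344) [363.1931 347.1578] [ 0.5925 -0.3626  0.066 ] 179.5
lever top ((181.07339477539062, 267.0779724121094), (34.353904724121094, 10.151965141296387), 9.865806579589844) [181.1741 267.0818] [0.443  0.1944 0.192 ]
lever side ((266.00006103515625, 171.0), (6.975820541381836, 18.27000617980957), 4.763641834259033) [265.9853 170.8235] [0.4451 0.196  0.192 ]
```

View pics/z1.png

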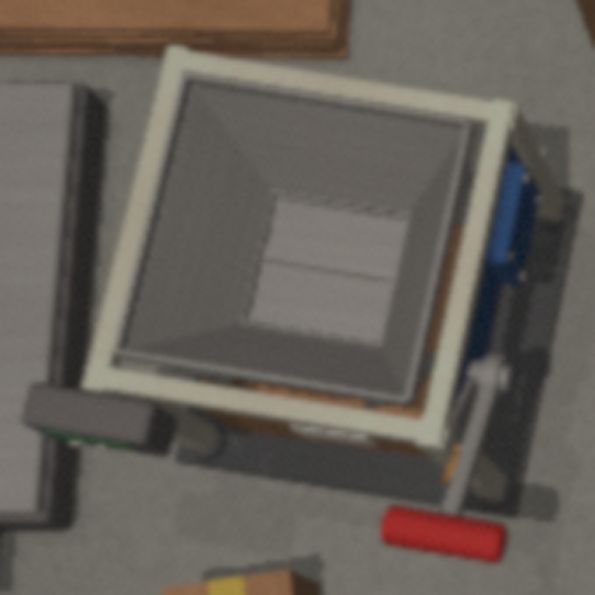

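View pics/z2.png

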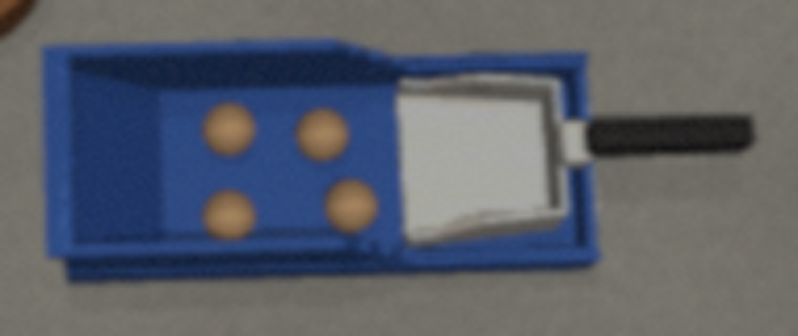

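The crops show the bin's back outer corners at crop (45,47)/(50,257) and its front outer corners at (585,55)/(597,262). The hopper frame's outer corners are at (175,48), (515,103), (440,445) and (88,388), with the doors shut. The scoop lies straight in the front of the bin.

Run:
```python
from h import *
np.set_printoptions(precision=4,suppress=True)
f=lambda p:(p[0]/4.2+280-.4,p[1]/4.2+180-.4)
b=[onz("top",*f(p),z) for p,z in(((45,47),.084),((50,257),.084),((585,55),.036),((597,262),.036))]
print("bin",np.array(b)); B=(b[0]+b[1])/2;F=(b[2]+b[3])/2;d=(B-F)[:2]
print("len .296?",np.linalg.norm(d),"width .116?",np.linalg.norm((b[0]-b[1])[:2]),np.linalg.norm((b[2]-b[3])[:2]),"ctr",(B+F)/2,"yaw",np.degrees(np.arctan2(d[1],d[0])))
g=lambda p:(p[0]/3.5+55-.4,p[1]/3.5+115-.4)
for nm,L in(("outer",((175,48),(515,103),(440,445),(88,388))),("inner",((185,80),(468,125),(408,400),(115,352)))):
    h=np.array([onz("top",*g(p),.217) for p in L]); print(nm,h.mean(0),np.linalg.norm(h-np.roll(h,1,0),axis=1))
    e=(h[0]-h[3]+h[1]-h[2]); print("yaw",np.degrees(np.arctan2(e[1],e[0])))
# handle ends: rect long axis
r=((439,211.84),38.1,7.9)
S=np.load("side0.npy");T=np.load("top0.npy")
for n,I,roi,z in(("top",T,(415,470,200,225),.074),("side",S,(350,375,325,370),.07)):
    bx=cv2.boxPoints(cv2.minAreaRect(blobs(I,(0,0,0),(180,255,50),20,roi)[0])); print(n,np.array([onz(n,*p,z) for p in bx]))
# hopper rim in side view: cream mask
for n,I,roi in(("side",S,(275,365,115,170)),):
    c=np.vstack(blobs(I,(20,10,150),(50,90,255),20,roi)); hull=cv2.approxPolyDP(cv2.convexHull(c),4,True)[:,0]
    print("side rim",hull.tolist(),[onz(n,*p,.217).round(3).tolist() for p in hull])
```

```text
bin [[ 0.6343 -0.0193  0.084 ]
 [ 0.5192 -0.0234  0.084 ]
 [ 0.6461 -0.3208  0.036 ]
 [ 0.5277 -0.3239  0.036 ]]
len .296? 0.3011867507023041 width .116? 0.11523898550299376 0.11842046416991636 ctr [ 0.5818 -0.1718  0.06  ] yaw 91.9253855189529
outer [0.6081 0.2762 0.217 ] [0.2073 0.2022 0.2073 0.2024]
yaw -9.42726710713809
inner [0.6115 0.2825 0.217 ] [0.1661 0.1677 0.1668 0.1692]
yaw -9.371981979535677
top [[ 0.5974 -0.3143  0.074 ]
 [ 0.6023 -0.402   0.074 ]
 [ 0.5838 -0.402   0.074 ]
 [ 0.5791 -0.3146  0.074 ]]
side [[ 0.5826 -0.317   0.07  ]
 [ 0.5994 -0.3134  0.07  ]
 [ 0.6009 -0.4099  0.07  ]
 [ 0.5849 -0.413   0.07  ]]
side rim [[364, 115], [364, 169], [283, 165], [284, 126]] [[0.775, 0.393, 0.217], [0.706, 0.116, 0.217], [0.492, 0.179, 0.217], [0.524, 0.38, 0.217]]
```

```bash
cat >> h.py <<'E'
BIN=np.array([.5818,-.1718,.004]); BY=np.radians(92.); M=np.array([.611,.281,.217]); SY=np.radians(-9.4)
EDGE=np.array([.1405,0,-.058])     # pan front lower edge from handle centre
FLIP=1
def pose(P,yaw,pitch,off=EDGE):
    """TCP pose putting the scoop-fixed point off at P; pitch>0 = nose up (deg), yaw in rad."""
    S=R.from_euler("ZY",[yaw,-np.radians(pitch)])
    T=S*R.from_matrix(np.array([[FLIP,0,0],[0,-FLIP,0],[0,0,-1.]]).T)
    g=np.array(P)-S.apply(off); q=T.as_quat(); return g+S.apply([0,0,.155]), np.array([q[3],*q[:3]])
def binp(x,z,lat=0): return BIN+R.from_euler("Z",BY).apply([x,lat,z])
def stand(x,y,z): p=M+R.from_euler("Z",SY).apply([x,y,0]); p[2]=z; return p
GR=np.array([.591,-.360,.0615])
E
python3 - <<'E'
import h; from h import *
np.set_printoptions(precision=2,suppress=True)
print("handle in bin",R.from_euler("Z",-BY).apply(GR-BIN))
for f in(1,-1):
    h.FLIP=f; D=SY+np.pi/2; z0=np.zeros(3)
    for n,a in(("grasp",(GR,BY,0,z0)),("slope",(binp(.09,0),BY,0)),("up",(binp(.12,.03),BY,18)),("hi",(binp(.06,.25),BY,18)),("dump0",(stand(0,-.035,.24),D,18)),("dump45",(stand(0,-.035,.235),D,-45))):
        print(f,n,ctrl.solve_ik(*pose(*a)))
for a in(0,90,180,-90):
    q=(R.from_euler("Z",SY+np.radians(a))*R.from_euler("X",np.pi)).as_quat()
    print("lever",a,ctrl.solve_ik(stand(-.155,-.1145,.1+.173),np.array([q[3],*q[:3]])))
E
```

```text
handle in bin [-0.19 -0.    0.06]
1 grasp [-0.67  0.63  1.36 -0.    1.15 -0.71]
1 slope [-0.5   0.51  1.55 -0.    1.08 -0.54]
1 up [-0.6   0.61  1.47  0.26  1.26 -0.74]
1 hi [-0.67  0.44  1.23  0.24  1.67 -0.7 ]
1 dump0 [-0.14  0.2   1.58  0.32  1.37 -0.04]
1 dump45 [ 0.45  0.55  1.   -0.69  2.    0.45]
-1 grasp [-0.67  0.63  1.36 -0.    1.15  2.43]
-1 slope [-0.5   0.51  1.55 -0.    1.08  2.6 ]
-1 up [-0.6   0.61  1.47  0.26  1.26  2.4 ]
-1 hi [-0.67  0.44  1.23  0.24  1.67  2.44]
-1 dump0 None
-1 dump45 [ 0.45  0.55  1.   -0.69  2.   -2.7 ]
lever 0 [ 0.23  0.16  1.89 -0.    1.09  1.97]
lever 90 [ 0.23  0.16  1.89 -0.    1.09  0.4 ]
lever 180 [ 0.23  0.16  1.89  0.    1.09 -1.17]
lever -90 [ 0.23  0.16  1.89  0.    1.09 -2.74]
```

Run:
```python
from h import *
z0=np.zeros(3)
ctrl.move_ptp(*pose(GR+[0,0,.12],BY,0,z0))
set_gripper(.6)
print(ctrl.servo_line(pose(GR-[0,0,.002],BY,0,z0)[0],max_speed=.12,f_stop=8))
f0=ctrl.read_contact_force(); set_gripper(0,100)
print(ctrl.read_grip_width(),ctrl.read_grasp_force(),f0,ctrl.read_contact_force(),ctrl.read_ee_pos(),ctrl.read_time())
for n in("side","top"):
    f=vision.grab_frame(n); np.save(n+"1.npy",f)
    cv2.imwrite(f"pics/{n}1.png",f[:,:,::-1])
T=np.load("top1.npy");S=np.load("side1.npy")
a=cv2.resize(T[170:270,270:470],(800,400));b=cv2.resize(S[225:375,280:400],(0,0),fx=1.3,fy=1.3)
k=np.zeros((600,800,3),np.uint8);k[:400]=a;k[400:400+b.shape[0],:b.shape[1]]=b
cv2.imwrite("pics/c1.png",k[:,:,::-1])
```

```text
False
0.1967994387598162 97.33465433120728 [-0.98804092 -0.30127762 -0.54702324] [-0.05194195 -0.91093388  3.18547643] [ 0.59135883 -0.36024964  0.21563956] 3.95
```

View pics/c1.png

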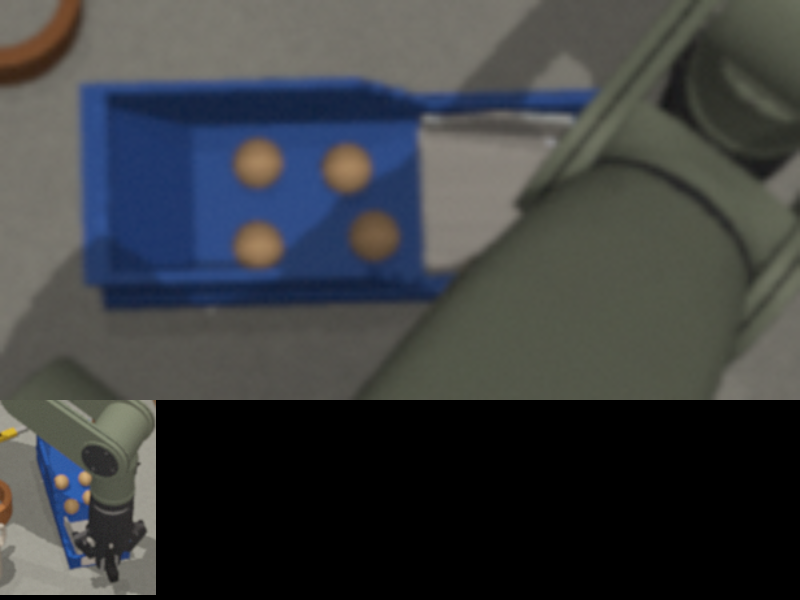

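Grasp is good (16.7 mm for the 18 mm handle), and all four balls lie ahead of the pan. Now I'll slide the pan to the slope.

Run:
```python
from h import *
np.set_printoptions(precision=3,suppress=True)
z=.2158
def go(x,v,f):
    p,q=pose(binp(x,0),BY,0); p[2]=z; s=ctrl.servo_line(p,q,max_speed=v,f_stop=f)
    e=ctrl.read_ee_pos(); xe=R.from_euler("Z",-BY).apply(e-BIN)+EDGE
    print(s,"edge x",xe[:2],"z",e[2],ctrl.read_contact_force(),ctrl.read_time()); return s
go(.065,.10,20)
ctrl.hold(.2)
go(.104,.05,7)
for n in("side","top"):
    f=vision.grab_frame(n); np.save(n+"2.npy",f)
T=np.load("top2.npy");S=np.load("side2.npy")
k=np.zeros((600,800,3),np.uint8);k[:300,:]=cv2.resize(T[180:260,270:470],(800,300));k[300:,:400]=cv2.resize(S[225:375,290:390],(400,300))
cv2.imwrite("pics/c2.png",k[:,:,::-1])
```

```text
False edge x [0.066 0.   ] z 0.21529486698991876 [ 1.178 -0.33   4.407] 5.3333
True edge x [0.07 0.  ] z 0.21574789488292107 [-0.316 -0.802  2.251] 5.8667
```

View pics/c2.png

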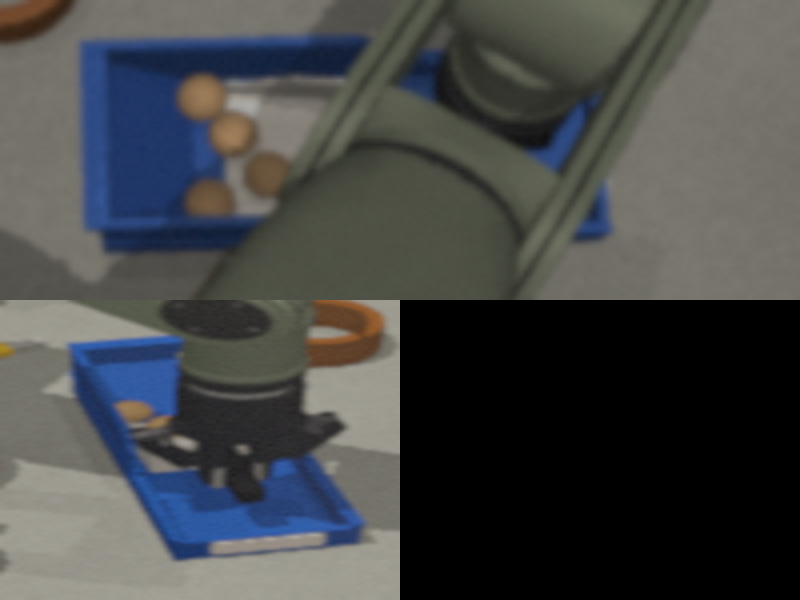

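Two balls are already on the pan. The other two are at the slope foot, crop (202,97) and (210,198); the first touches the far side wall. I'll continue the push with a slight shift toward it.

Run:
```python
from h import *
np.set_printoptions(precision=3,suppress=True)
z=.2160
def go(x,v,f,lat=0):
    p,q=pose(binp(x,0,lat),BY,0); p[2]=z; s=ctrl.servo_line(p,q,max_speed=v,f_stop=f)
    e=ctrl.read_ee_pos(); xe=R.from_euler("Z",-BY).apply(e-BIN)+EDGE
    print(s,"edge x",xe[:2],"z",e[2],ctrl.read_contact_force(),ctrl.read_time()); return s
go(.080,.05,20,-.003)
go(.104,.05,14,-.003)
for n in("side","top"):
    f=vision.grab_frame(n); np.save(n+"3.npy",f)
T=np.load("top3.npy");S=np.load("side3.npy")
k=np.zeros((600,800,3),np.uint8);k[:300,:]=cv2.resize(T[180:260,270:470],(800,300));k[300:,:400]=cv2.resize(S[225:375,290:390],(400,300))
cv2.imwrite("pics/c3.png",k[:,:,::-1])
```

```text
False edge x [ 0.08  -0.003] z 0.21565501759322547 [ 2.305  0.74  -0.557] 6.3333
True edge x [ 0.089 -0.003] z 0.2167900442816066 [ 2.1   -3.05   0.574] 6.6667
```

View pics/c3.png

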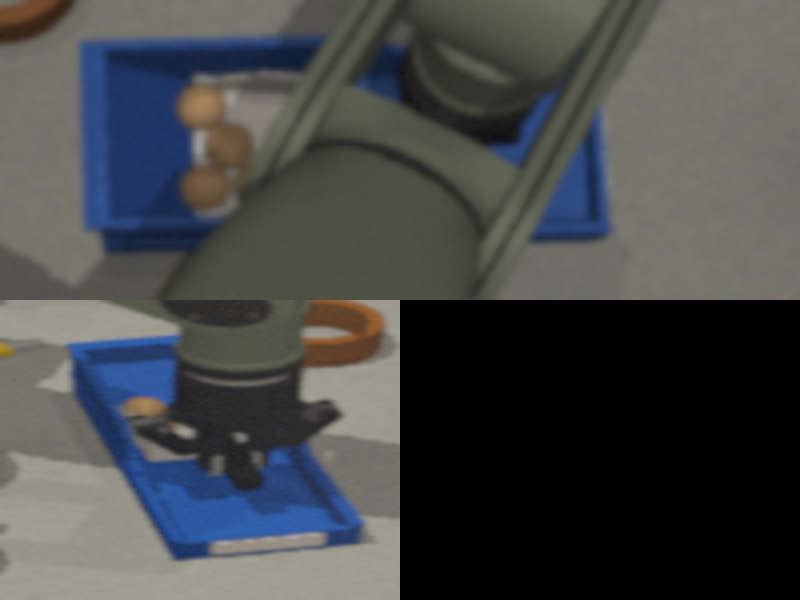

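The edge is at the slope foot (x≈0.089), with three balls visible inside the pan mouth at crop (200,105), (225,147) and (205,190). Next I'll climb the slope while pitching up.

Run:
```python
from h import *
np.set_printoptions(precision=3,suppress=True)
for dz,p in((.004,2),(.009,6),(.016,10),(.024,15),(.032,19)):
    P,q=pose(binp(.0885+dz,dz,-.002),BY,p); s=ctrl.servo_line(P,q,max_speed=.06,f_stop=25); print(s,ctrl.read_contact_force())
P,q=pose(binp(.105,.09,0),BY,20); ctrl.servo_line(P,q,max_speed=.12)
P,q=pose(binp(.06,.24,0),BY,20); ctrl.servo_line(P,q,max_speed=.2)
print(ctrl.read_contact_force(),ctrl.read_time(),ctrl.read_grip_width())
for n in("side","top"):
    f=vision.grab_frame(n); np.save(n+"4.npy",f)
T=np.load("top4.npy");S=np.load("side4.npy")
k=np.zeros((600,800,3),np.uint8);k[:300,:]=cv2.resize(T[170:270,250:470],(800,300));k[300:,:]=cv2.resize(S[145:335,240:440],(800,300))
cv2.imwrite("pics/c4.png",k[:,:,::-1])
```

```text
False [ 0.219 -1.191 -0.627]
False [-0.321 -1.049  0.046]
False [-0.09  -1.521 -1.602]
False [-0.56   0.848 -1.86 ]
False [-0.331 -0.581 -2.672]
[ 0.213 -1.237 -2.257] 9.7833 0.1931743055912901
```

View pics/c4.png

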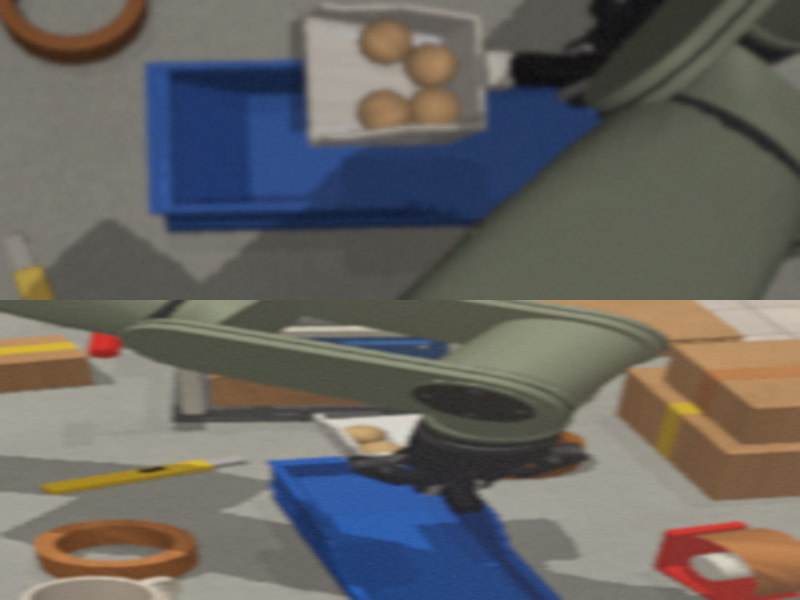

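All four balls sit in the pan, crop (385,42), (430,65), (383,110) and (433,108). Carry them to the hopper and tip.

Run:
```python
from h import *
np.set_printoptions(precision=3,suppress=True)
D=SY+np.pi/2
P,q=pose(stand(0,-.11,.285),D,20); ctrl.servo_line(P,q,max_speed=.17)
P,q=pose(stand(0,-.03,.268),D,18); ctrl.servo_line(P,q,max_speed=.12)
for p,z in((8,.25),(0,.24),(-8,.236),(-16,.234),(-26,.232),(-36,.23)):
    P,q=pose(stand(0,-.03,z),D,p); s=ctrl.servo_line(P,q,max_speed=.1,f_stop=25); print(p,s,ctrl.read_time())
ctrl.hold(.4)
for n in("side","top"):
    f=vision.grab_frame(n); np.save(n+"5.npy",f)
T=np.load("top5.npy");S=np.load("side5.npy")
k=np.hstack([cv2.resize(T[110:300,50:250],(400,380)),cv2.resize(S[90:240,200:400],(400,380))])
cv2.imwrite("pics/c5.png",k[:,:,::-1])
```

```text
8 False 13.1083
0 False 13.5667
-8 False 14.0583
-16 False 14.5583
-26 False 15.15
-36 False 15.7417
```

View pics/c5.png

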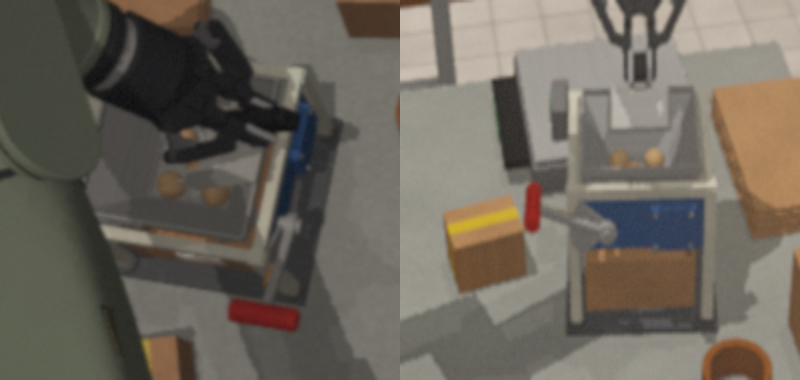

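The balls are in the hopper (side crop about (620,158) and (652,157), and top view likewise), and the pan is empty. Return the scoop to the bin.

Run:
```python
from h import *
np.set_printoptions(precision=3,suppress=True)
D=SY+np.pi/2; z0=np.zeros(3)
P,q=pose(stand(0,-.035,.29),D,-15); ctrl.servo_line(P,q,max_speed=.15)
P,q=pose(stand(0,-.15,.29),D,0); ctrl.servo_line(P,q,max_speed=.2)
G=binp(-.184,.0595); 
P,q=pose(G+[0,0,.16],BY,0,z0); ctrl.servo_line(P,q,max_speed=.2)
P,q=pose(G+[0,0,.03],BY,0,z0); ctrl.servo_line(P,q,max_speed=.15); ctrl.hold(.2)
P,q=pose(G-[0,0,.006],BY,0,z0); print(ctrl.servo_line(P,q,max_speed=.04,f_stop=4),ctrl.read_ee_pos(),ctrl.read_contact_force())
ctrl.hold(.2); set_gripper(.5); print(ctrl.read_grip_width())
P,q=pose(G+[0,0,.13],BY,0,z0); ctrl.servo_line(P,q,max_speed=.2)
# swing clear, then look
q=(R.from_euler("Z",SY+np.pi)*R.from_euler("X",np.pi)).as_quat(); q=np.array([q[3],*q[:3]])
ctrl.move_ptp(stand(-.155,-.112,.173+.27)-[.05,.10,0],q)
set_gripper(0,40); print(ctrl.read_time(),ctrl.read_contact_force())
for n in("side","top"):
    f=vision.grab_frame(n); np.save(n+"6.npy",f)
T=np.load("top6.npy");S=np.load("side6.npy")
k=np.hstack([cv2.resize(T[105:285,50:480],(500,420)),cv2.resize(S[90:390,200:420],(300,420))])
cv2.imwrite("pics/c6.png",k[:,:,::-1])
for n,I,roi in(("top",T,(140,220,240,290)),("side",S,(250,285,150,195))):
    for c in blobs(I,(0,150,60),(8,255,255),20,roi)+blobs(I,(172,150,60),(180,255,255),20,roi): print("lever",n,cv2.contourArea(c),onz(n,*cen(c),.192))
```

```text
True [ 0.588 -0.356  0.215] [-0.042  0.27   2.934]
0.5019753674929879
25.825 [0.525 0.12  0.115]
lever side 102.0 [0.445 0.196 0.192]
```

View pics/c6.png

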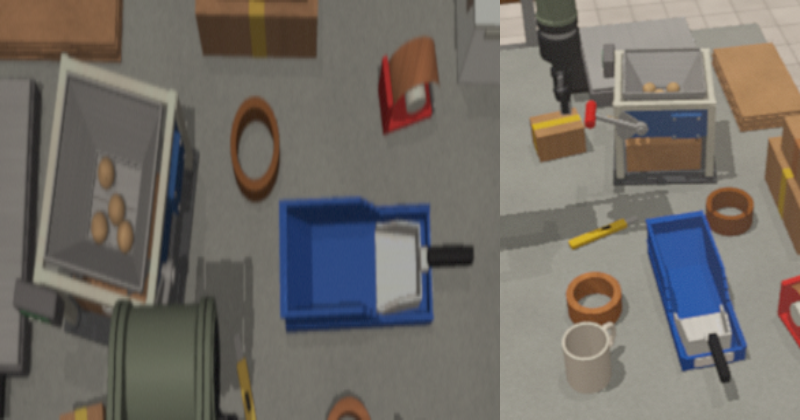

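All four balls rest on the shut doors and the scoop lies in the bin, released. The lever is still up. Now I'll press it along its arc.

```bash
cat >> h.py <<'E'
def lever(th,gap=0,dx=-.001):
    """tip on top of the grip bar at lever angle th"""
    a=np.radians(20)-th; tip=stand(-.05-.11*np.cos(a)+dx,-.112,.150+.11*np.sin(a)+.012+gap)+[.002,0,0]
    Q=R.from_euler("Z",SY)*R.from_euler("Y",-6,degrees=True)*R.from_euler("Z",np.pi)*R.from_euler("X",np.pi); q=Q.as_quat()
    return tip-.173*Q.apply([0,0,1]),np.array([q[3],*q[:3]])
def snap(k):
    T=vision.grab_frame("top");S=vision.grab_frame("side")
    im=np.hstack([cv2.resize(T[105:300,50:250],(420,420)),cv2.resize(S[90:240,220:370],(380,420))]); cv2.imwrite(f"pics/{k}.png",im[:,:,::-1]); np.save(k+"S.npy",S)
E
python3 - <<'E'
from h import *
np.set_printoptions(precision=3,suppress=True)
ctrl.move_ptp(*lever(0,.05))
P,q=lever(0,.01); ctrl.servo_line(P,q,max_speed=.1)
for th in(.13,.26,.39,.52,.65,.74,.81):
    P,q=lever(th); s=ctrl.servo_line(P,q,max_speed=.06,f_stop=25); print(th,s,ctrl.read_contact_force(),ctrl.read_ee_pos()-P,ctrl.read_time())
ctrl.hold(.8); print(ctrl.read_contact_force()); snap("c7")
E
```

```text
0.13 True [-6.125 -2.847 19.558] [0.001 0.    0.006] 27.4083
0.26 True [-10.952  -4.472  29.382] [0.002 0.001 0.017] 27.6667
0.39 True [-1.298  1.012  4.171] [-0.     0.001  0.001] 28.1667
0.52 False [-1.221  1.089  1.851] [-0.  0.  0.] 28.5667
0.65 True [-1.536 -0.606  7.274] [-0.001  0.     0.003] 28.85
0.74 False [-0.466  0.756  1.025] [-0. -0. -0.] 29.2083
0.81 False [-4.5    1.363  8.464] [ 0. -0.  0.] 29.4833
[-4.123  0.538  8.783]
```

View pics/c7.png

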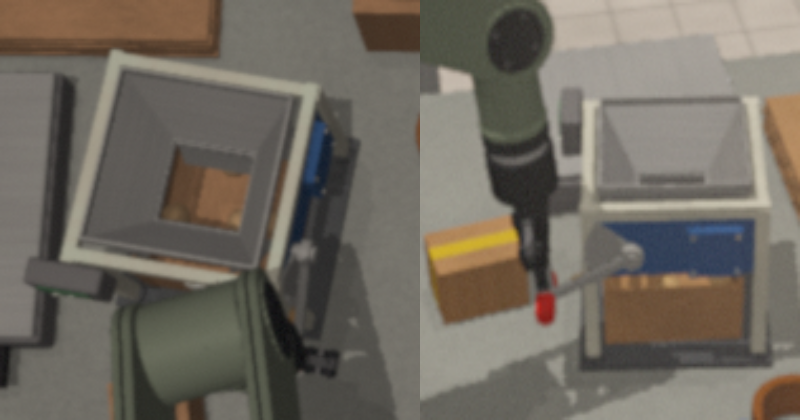

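Run:
```python
from h import *
np.set_printoptions(precision=2,suppress=True)
def g(th,y,dz=0):
    a=np.radians(20)-th; return stand(-.05-.11*np.cos(a),y,.150+.11*np.sin(a)+dz)+[.002,0,0]
def meas(S):
    c=np.vstack(blobs(S,(0,150,60),(8,255,255),5,(245,290,150,220))+blobs(S,(172,150,60),(180,255,255),5,(245,290,150,220)))[:,0]; return c.min(0),c.max(0)
m0=meas(np.load("side6.npy")); print("up",m0,proj("side",g(0,-.1145-.035)),proj("side",g(0,-.1145+.035)))
print("now",meas(np.load("c7S.npy")))
b=m0[1][1]-proj("side",g(0,-.1495))[1]
for t in(.70,.74,.78,.82,.86): print(t,"bottom row ~",proj("side",g(t,-.1495))[1]+b)
P,q=lever(.825); print(ctrl.servo_line(P,q,max_speed=.02,f_stop=25)); ctrl.hold(.5)
print(ctrl.read_contact_force(),ctrl.read_ee_pos()-P); 
print("now",meas(vision.grab_frame("side")),ctrl.read_time())
```

```text
up (array([262, 162], dtype=int32), array([270, 180], dtype=int32)) (np.float64(264.9749887600058), np.float64(180.20968888820408)) (np.float64(265.97227665745646), np.float64(165.5861876828377))
now (array([266, 195], dtype=int32), array([272, 204], dtype=int32))
0.7 bottom row ~ 201.44193509624108
0.74 bottom row ~ 202.56056520979814
0.78 bottom row ~ 203.6561373394872
0.82 bottom row ~ 204.7270966502585
0.86 bottom row ~ 205.77193791045906
False
[-4.31  1.37  8.53] [-0. -0.  0.]
now (array([266, 195], dtype=int32), array([272, 205], dtype=int32)) 31.1833
```

```bash
python3 -c "
from cell import ctrl
print(ctrl.read_contact_force()); print(ctrl.hand_in())"
```

```text
[-4.53417874  1.31765285  8.42855761]
the job is handed in; nothing more can be done
None
```

I handed the job in at about 31 s: all four balls went into the hopper with none spilled, and the hopper was empty once the doors opened, with balls visible in the carton. The scoop is back in the bin and released, and the fingers are holding the lever at an estimated 0.82 rad, in the third notch, with about 8.5 N against its spring.

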